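# Close the sample pump over its shaft sleeve and hold it shut

## Task

Rebuild the small sample pump standing on the bench: slip the brass sleeve over the upright shaft of the lower housing until it rests on the sprung seat, then fit the grey upper housing over it, with its two holes on the two dowels. Press the upper housing down against the spring until the two halves meet flush, and finish while still holding it pressed shut, with the robot not letting go. Leave the tube rack, bottle, jar and screwdriver where they are.

Things in the scene. Friction and masses are not known exactly. Their poses are not given: they have to be found in the camera images.
- housing: Lower pump housing, fixed: aluminium block 120 (x) x 66 (y) mm on a dark plate 170 x 110 x 6 mm; its flat top (parting face) is 35 mm above the bench. A shaft stands in its middle, a dowel near each end. Two hose stubs, 12 mm thick, stick out 18 mm of its +y side, 15 mm below the face. Origin: centre of the underside, at bench level; z up. Turned up to 30 degrees.
- parting_face (a point): Point on the shaft's axis in the parting face, 35 mm above the bench; axes as the housing's. The origin of the upper housing comes here when it is flush.
- shaft_tip (a point): Tip of the upright steel shaft, 72 mm above the bench. The shaft is 14 mm in diameter, 37 mm high above the parting face; its last 5 mm taper to 6 mm.
- dowel_a (a point): Tip of one dowel, at x = -50, y = 0 mm of the housing, 60 mm above the bench. Both dowels are steel, 10 mm in diameter, 25 mm high above the parting face; the last 5 mm taper to 4 mm.
- dowel_b (a point): Tip of the other, equal dowel, at x = +50, y = 0 mm of the housing.
- seal_seat (a joint): Travel (m) of the sprung steel seat, a disc 30 mm in diameter round the shaft's foot: 0 = up, its top 6 mm above the parting face; grows as it is pushed down, to 0.006 at most. It begins to yield at 8 N, takes 14 N at 5 mm, and springs up when let go. With the sleeve on it and the upper housing flush it reads 0.005.
- sleeve: Brass sleeve, a plain tube: outer diameter 30 mm, bore 17 mm (1.5 mm clearance all round on the shaft), 26 mm long, 70 to 115 g, standing upright on the bench, left or right of the housing. Origin: centre of its lower end; z along the bore, up. Fits either way up. Resting on the raised seat its lower end is 41 mm above the bench.
- cover: Upper pump housing, grey plastic, 120 (x) x 66 (y) x 39 (z) mm plus a grip rib on top, 0.28 to 0.44 kg, right way up on the bench, turned up to 35 degrees. Origin: centre of its open underside; z up. Dowel holes: 12.5 mm in diameter, right through, at x = -50 and +50, y = 0 mm. Fits either way round. Laid on the sleeve it stays 5 mm above flush; closing takes 8 to 12 N more, 20 N is safe.
- cover_recess (a point): Centre of the ceiling of the round recess in the upper housing's underside, 27 mm above its origin. The recess is 44 mm in diameter; its ceiling bears on the sleeve's top; a further hole in the ceiling, 22 mm in diameter and 12 mm deep, clears the shaft.
- rib_top (a point): Middle of the top of the upper housing's grip rib, 63 mm above its underside. The rib runs along x: 60 mm long, 18 mm wide (y), 24 mm high, standing on the flat top at 39 mm.
- tube_rack: Bystander: white rack with capped tubes, 70 x 200 x 92 mm, loose, beyond the housing. Origin: centre of the underside.
- reagent: Bystander: white bottle, 64 mm in diameter, 130 mm high, loose. Origin: centre of the underside.
- screw_jar: Bystander: small clear jar with a black cap, 54 mm in diameter, 55 mm high, loose. Origin: centre of the underside.
- screwdriver: Bystander: screwdriver 170 mm long, loose, lying to the right of the work.

How it is judged (in metres and radians):
On the way:
1. the sleeve is round the shaft, upright, resting on the seat (horizontal distance between sleeve and parting_face below 0.004 m and angle between sleeve's own z axis and vertical below 0.1 rad and z of sleeve in the frame of housing between 0.034 and 0.044 m), for 0.2 s.
At the end, for the whole second after the job is handed in: Sleeve round the shaft (within 4 mm, upright), pushed down with the seat more than 3.5 mm; upper housing on its dowels, centred within 3.5 mm, aligned within 4 degrees, level within 2, underside within 1.8 mm of the parting face, at rest, the robot still holding it with more than 3 N (horizontal distance between sleeve and parting_face below 0.004 m and angle between sleeve's own z axis and vertical below 0.1 rad and z of sleeve in the frame of housing between 0.033 and 0.0385 m and value of joint seal_seat above 0.0035 m and horizontal distance between cover and parting_face below 0.0035 m and z of cover in the frame of parting_face between -0.004 and 0.0018 m and angle between the x axis of cover and the x axis of housing, either way round below 0.07 rad and angle between cover's own z axis and vertical below 0.04 rad and contact force between any of the arm, the fingers and cover above 3 N and linear speed of cover below 0.02 m/s); the arm keeps its last pose, push and grip.
It fails at once if the tube rack is moved by more than 30 mm (distance of tube_rack from where it was at the start of the episode above 0.03 m).
It fails at once if the reagent is moved by more than 30 mm (distance of reagent from where it was at the start of the episode above 0.03 m).
It fails at once if the screw jar is moved by more than 30 mm (distance of screw_jar from where it was at the start of the episode above 0.03 m).
It fails at once if the screwdriver is moved by more than 30 mm (distance of screwdriver from where it was at the start of the episode above 0.03 m).
It also fails if it takes over 59 s, if anything falls off the work surface, if the arm or the gripper's body presses on something with over 40 N, if the wrist force passes 120 N, or if a joint passes its speed limit or range.

## Robot

A 6-joint arm with a two-finger parallel gripper is mounted at the origin on the work surface. World frame = base frame: x ahead of the robot, y to its left, z up, the work surface at z = 0. Lengths are in mm, angles in degrees, forces in N, time in s.
With the tool pointing down it reaches from about 350 to 850 mm from the base axis. Payload 8.1 kg.
Tool frame: the origin (TCP) lies midway between the tips of the shut fingers; the grasp point (between the pads) lies grip_depth behind it (grip_depth is the distance from the TCP to the grasp point, in mm); z points along the fingers, y is the line along which they close (so a half turn about z gives the same grasp; the last joint's range is limited). The gripper opens to 85 mm and grips with 20 to 120 N. Pads are 22 mm wide; open, the fingers measure 114 mm over their backs; the gripper's body (76 mm by 85 mm) begins 54 mm behind the grasp point. The pads swing forward as they close: fully open they stand 13 mm farther back than shut.
Start: joints at [-74.909, 7.471, 85.268, -0, 87.261, -4.893], TCP at [205.082, -563.867, 195.192] pointing down, gripper open.
Joint ranges: [-169.43, 169.43], [-51.17, 129.36], [1.28, 143.12], [-76.62, 256.62], [0, 156.53], [-152.29, 152.29]. Speed limits (degrees/s): [136.94, 136.94, 159.86, 180, 180, 180].

## Interface

Orientations are given as [roll, pitch, yaw] about the fixed x, y, z axes, in that order (R = Rz(yaw) Ry(pitch) Rx(roll)).
In Python, from bench import sense, snapshot, hand_in, grip_depth gives the robot as it stands. The module is installed in compiled form; this text tells all that it offers.
- The arm moves only by the tool apply_moves, never from a script. Its argument "series" is text: rows parted by semicolons, each of 5 numbers parted by spaces: the shift along the tool's x, y, z each as a share of 0.3 m, from -1 to 1, then the turn about the tool's z as a share of 2 rad, from -1 to 1, then the gripper's target within -1 to 1 (shut at 1, half-way at 0, fully open at -1). In form: tx ty tz twist gripper; .... A call has 1 to 5 rows; each row shifts and turns the commanded pose from where the row before left it, along the tool's axes as they then stand; what a row does not reach is not made up. A row lasts 1/12 s, in which the tool goes at most 41.7 mm and 7.16 degrees, less where a joint would pass 70% of its speed; a pose out of reach is approached as far as the arm can. A call with a number of a shift or a turn outside -1 to 1 is refused whole. A call with a gripper value outside its range is refused whole. The fingers move at their own pace and stop on an object; "squeeze" is the grip in N (left out, the last holds). Time passes only in rows, so rows that do not move let the fingers close. It gives the time, the measured TCP pose, the force, the opening and the grip force at its end, in the units of the state.
- sense(): the state, without advancing time (a new reading comes with each control period).
- snapshot(name): name is "scene" or "top" or "wrist"; returns a dict with "frame" (400x640x3 uint8, blue, green, red), "depth" (400x640 float32, mm along the optical axis (not along the pixel's ray), 0 where there is no reading), "intrinsics" (3x3 intrinsics, pixels), "dist" ([k1, k2, p1, p2, k3] as OpenCV has them; the pictures are not rectified), "extrinsics" (4x4, takes a point from camera to world coordinates); the wrist camera has in their place "tool_from_camera" (4x4, takes a point from camera to tool coordinates, whose origin is the TCP and whose axes are the flange's). Camera axes: x right, y down, z forward; pixel columns grow to the right and rows downward; lengths in mm; the calibration is good to about 2 mm. A picture is of the moment at which its call begins: read the wrist's pose just before it.
- hand_in(): hands the job in; it is judged then, once.
The state is a dict: "time": time; "joint_pos": joint angles; "qd": joint speeds; "joint_efforts": joint torques, N m; "tool_pos": TCP position; "tcp_rot": TCP orientation; "ft_force": force on the tool from outside, world axes, zero at the start; "wrist_torque": the same for the moment, N m; "finger_gap": finger opening in mm; "grip_force": force on a finger pad.
Only numpy, scipy, OpenCV 4.12 (cv2) and the standard library are available. Lean on these libraries where they do the work, as an engineer would, in place of code of your own. Each camera call takes 0.05 s, during which the arm holds its last target. There are 200 camera calls.

## Working session

There is one attempt and no reset: what is moved stays moved. The work goes in short steps, Python scripts to look and compute and a tool call to move; the robot and the scene stay as the last step left them, time stands still between calls to the robot, and variables do not carry over. Pictures are saved under pics/ and viewed, at most 10 in all, crops included, and the job is handed in when it is done.

Besides the shell and the picture viewer there is one more tool, called after "Call:" in YAML: its name, and indented under it one key for each argument. apply_moves: Moves the arm, as the interface text tells. Its arguments: {"type":"object","properties":{"series":{"type":"string"},"squeeze":{"type":"number"}},"required":["series"]}

```bash
mkdir -p pics; cat > h.py <<'E'
import numpy as np, cv2
from bench import sense, snapshot, hand_in, grip_depth
from scipy.spatial.transform import Rotation as R
def T():
    s=sense(); M=np.eye(4); M[:3,:3]=R.from_euler('xyz',s['tcp_rot'],degrees=True).as_matrix(); M[:3,3]=s['tool_pos']; return M
def cloud(name):
    t=T(); s=snapshot(name); E=s['extrinsics'] if name!='wrist' else t@s['tool_from_camera']
    h,w=s['depth'].shape; u,v=np.meshgrid(np.arange(w),np.arange(h))
    n=cv2.undistortPoints(np.stack([u,v],-1).reshape(-1,1,2).astype(np.float64),np.array(s['intrinsics']),np.array(s['dist'])).reshape(h,w,2)
    d=s['depth']; P=np.dstack([n[...,0]*d,n[...,1]*d,d])
    W=P@np.array(E)[:3,:3].T+np.array(E)[:3,3]; W[d==0]=np.nan
    return s['frame'],W,n,np.array(E)
E
python3 - <<'E'
from h import *
f,W,n,E=cloud('top'); cv2.imwrite('pics/top.png',f); np.save('top.npy',W)
g,_,_,_=cloud('scene'); cv2.imwrite('pics/scene.png',g)
print(sense(),grip_depth, E)
E
```

```text
{'time': 0.1, 'joint_pos': array([-7.49087260e+01,  7.51152492e+00,  8.53230815e+01,  1.58645526e-03,
        8.72623157e+01, -4.89214062e+00]), 'qd': array([-0.0116902 , -0.12628173, -0.1183294 , -0.01367354, -0.03442082,
        0.04150996]), 'joint_efforts': array([ 1.32339697e-03, -5.70950174e+01, -5.01942015e+01, -1.16773908e-04,
        8.07938719e-03,  4.82338658e-05]), 'tool_pos': array([ 204.94323405, -563.31829395,  194.24123474]), 'tcp_rot': array([-1.79903566e+02, -9.84428042e-03,  1.99833292e+01]), 'ft_force': array([-0.02873866, -0.7570721 , -0.56265757]), 'wrist_torque': array([0.02067858, 0.0170752 , 0.0155718 ]), 'grip_force': 0.0, 'finger_gap': 85.50997857053996} 18.700000000000003 [[-6.91828814e-02 -9.77278712e-01  2.00349814e-01  3.39962836e+02]
 [-9.97592074e-01  6.87543038e-02 -9.10495805e-03  1.12678937e+01]
 [-4.87683032e-03 -2.00497294e-01 -9.79682118e-01  1.27253922e+03]
 [ 0.00000000e+00  0.00000000e+00  0.00000000e+00  1.00000000e+00]]
```

View pics/top.png

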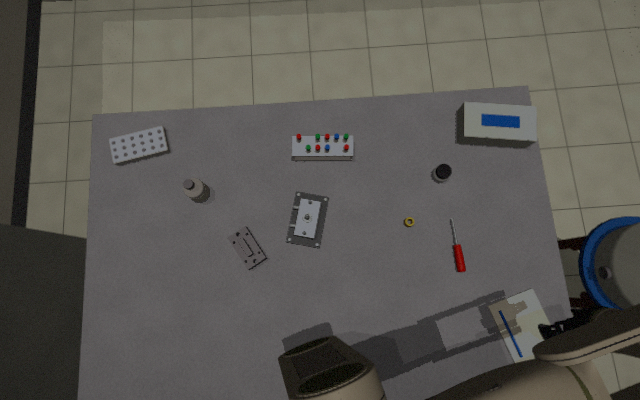

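View pics/scene.png

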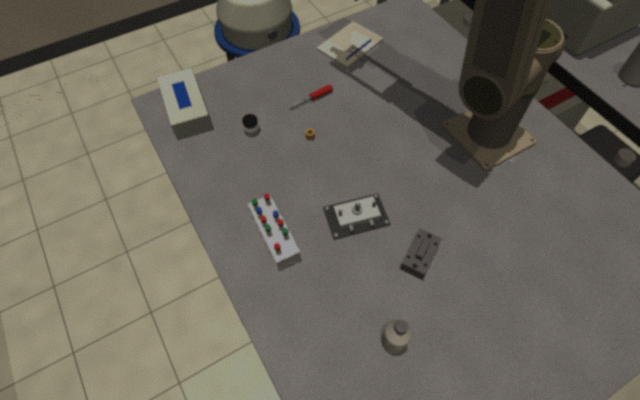

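The top view shows the sleeve at (409,222), the housing at (307,219) and the cover at (248,248). The rack is beyond the housing, the jar at (442,173), the screwdriver near (457,245) and the bottle at (196,189).

```bash
python3 - <<'E'
from h import *
W=np.load('top.npy')
def box(u0,u1,v0,v1,z0,z1,nm):
    P=W[v0:v1,u0:u1].reshape(-1,3); P=P[(P[:,2]>z0)&(P[:,2]<z1)]
    r=cv2.minAreaRect(P[:,:2].astype(np.float32)); print(nm,len(P),P.mean(0).round(1),r)
    return P
box(395,425,208,236,15,40,'sleeve')
box(285,330,190,250,28,42,'face')
box(285,330,190,250,3,12,'plate')
box(285,330,190,250,52,90,'shaft')
box(225,272,222,272,32,46,'covertop')
box(225,272,222,272,55,75,'rib')
box(425,460,155,190,40,70,'jar');box(445,470,215,275,8,50,'sd');box(180,212,175,205,60,150,'bottle');box(285,360,130,162,50,120,'rack')
print(W[225:270:5,380])
f=cv2.imread('pics/top.png'); cv2.imwrite('pics/c.png',cv2.resize(f[185:275,220:425],None,fx=3.9,fy=3.9,interpolation=cv2.INTER_CUBIC))
E
```

```text
sleeve 57 [ 500.7 -283.3   25. ] ((501.141845703125, -283.9529724121094), (26.60360336303711, 28.815940856933594), 41.134071350097656)
face 721 [532.3  39.4  35.4] ((535.855224609375, 45.939598083496094), (81.00670623779297, 120.42950439453125), 75.10110473632812)
plate 941 [525.4  36.3   6.3] ((533.7589111328125, 38.717567443847656), (142.216796875, 194.08827209472656), 85.70865631103516)
shaft 26 [534.9  38.3  64.2] ((533.7813110351562, 38.441123962402344), (10.181861877441406, 106.0012435913086), 75.60774993896484)
covertop 681 [452.6 232.1  39.1] ((453.75927734375, 233.3205108642578), (120.07669067382812, 65.94027709960938), 30.259904861450195)
rib 117 [453.  232.7  63.2] ((453.0555419921875, 232.97613525390625), (58.855712890625, 17.79199981689453), 30.247249603271484)
jar 192 [ 649.6 -404.9   54.5] ((649.5574951171875, -405.9712219238281), (45.19706726074219, 45.440433502197266), 80.629150390625)
sd 285 [ 393.4 -426.5   21. ] ((420.00677490234375, -431.97100830078125), (168.65122985839844, 45.039581298828125), 5.754710674285889)
bottle 368 [639.4 375.9  98.3] ((643.7071533203125, 380.5384521484375), (55.90635299682617, 61.5484619140625), 47.98784637451172)
rack 1176 [761.7 -25.6  61.4] ((763.4285888671875, -24.713279724121094), (198.99595642089844, 70.18306732177734), 86.90770721435547)
[[ 4.98309528e+02 -1.95614834e+02  7.78957331e-01]
 [ 4.81743654e+02 -1.93416806e+02  4.18159436e+00]
 [ 4.66080776e+02 -1.92415495e+02  2.05342822e-01]
 [ 4.50046194e+02 -1.90756239e+02  3.49785169e-01]
 [ 4.34021174e+02 -1.88935587e+02  1.56351870e+00]
 [ 4.18344846e+02 -1.87717676e+02 -1.01796731e+00]
 [ 4.02511668e+02 -1.85940378e+02  1.07444749e-02]
 [ 3.86780001e+02 -1.84137288e+02  1.26756279e+00]
 [ 3.71189545e+02 -1.82506119e+02  1.46110126e+00]]
```

View pics/c.png

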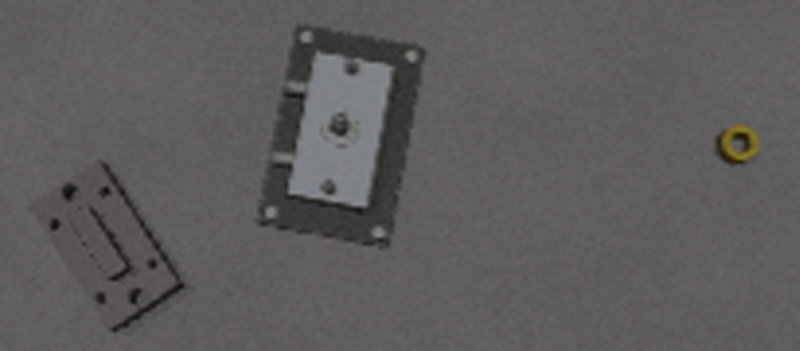

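The crop shows the stubs on the housing's left (+y) side, the dowels at crop (350,67) and (328,187), the shaft at (340,123) and the sleeve at (739,143). The heights and sizes match the spec: face 35.4, cover 120x66, rib 59x18. So the housing yaw is about -14.4°, the cover yaw about 30.2° and the sleeve is at (501,-284). First I turn the tool and lower it a little.

Call:
apply_moves:
  series: "0 0 0.04 0.06 -1;0 0 0.04 0.06 -1;0 0 0.04 0.06 -1;0 0 0.04 0.06 -1;0 0 0.04 0.06 -1"
  squeeze: 40

```text
time: 0.52
tool_pos: [205.0, -563.4, 134.0]
tcp_rot: [-179.9, 0.0, -14.7]
ft_force: [0.3, 0.7, 0.1]
finger_gap: 85.1
grip_force: 0.0
```

```bash
cat >> h.py <<'E'
def go(x,y,z,yaw=None):
    t=T(); d=t[:3,:3].T@(np.array([x,y,z])-t[:3,3])/300
    print('shares',d.round(4),'minrows',np.linalg.norm(d)*300/41.7, 'tw', None if yaw is None else -np.deg2rad(yaw-sense()['tcp_rot'][2])/2)
E
python3 -c "
from h import *
print(sense()['tool_pos'],sense()['tcp_rot']); go(490,-284,150,-14.4)"
```

```text
[ 205.0007618  -563.41911307  134.04218257] [-1.79948416e+02  2.86468841e-02 -1.47295309e+01]
shares [ 0.6819 -1.1424 -0.0525] minrows 9.578955263367146 tw -0.0028756993119773517
```

Call:
apply_moves:
  series: "0.068 -0.114 -0.005 0 -1;0.068 -0.114 -0.005 0 -1;0.068 -0.114 -0.005 0 -1;0.068 -0.114 -0.005 0 -1;0.068 -0.114 -0.005 0 -1"

```text
time: 0.93
tool_pos: [347.1, -421.9, 142.2]
tcp_rot: [-180.0, 0.0, -14.4]
ft_force: [1.0, -1.2, -0.2]
finger_gap: 85.3
grip_force: 0.0
```

Call:
apply_moves:
  series: "0.068 -0.114 -0.005 0 -1;0.068 -0.114 -0.005 0 -1;0.068 -0.114 -0.005 0 -1;0.068 -0.114 -0.005 0 -1;0.068 -0.114 -0.005 0 -1"

```text
time: 1.35
tool_pos: [488.5, -281.5, 149.9]
tcp_rot: [-180.0, 0.0, -14.4]
ft_force: [0.6, -1.9, 0.8]
finger_gap: 85.3
grip_force: 0.0
```

```bash
python3 - <<'E'
from h import *
print(sense()['tool_pos'],sense()['tcp_rot'])
f,W,n,E=cloud('wrist'); cv2.imwrite('pics/w1.png',f); np.save('w1.npy',W); print(E.round(2))
P=W.reshape(-1,3); m=(np.hypot(P[:,0]-501,P[:,1]+284)<40)&(P[:,2]>18)&(P[:,2]<36); Q=P[m]
print(len(Q),Q.mean(0),cv2.minEnclosingCircle(Q[:,:2].astype(np.float32)))
E
```

```text
[ 488.53198937 -281.48616611  149.91166795] [-1.79991765e+02  3.05914400e-02 -1.43954899e+01]
[[-2.5000e-01 -9.2000e-01 -3.0000e-01  5.6672e+02]
 [-9.7000e-01  2.4000e-01  8.0000e-02 -3.0174e+02]
 [ 0.0000e+00  3.1000e-01 -9.5000e-01  3.2909e+02]
 [ 0.0000e+00  0.0000e+00  0.0000e+00  1.0000e+00]]
399 [ 503.1718192  -286.33408222   25.72805649] ((502.63287353515625, -286.098388671875), 14.74089241027832)
```

View pics/w1.png

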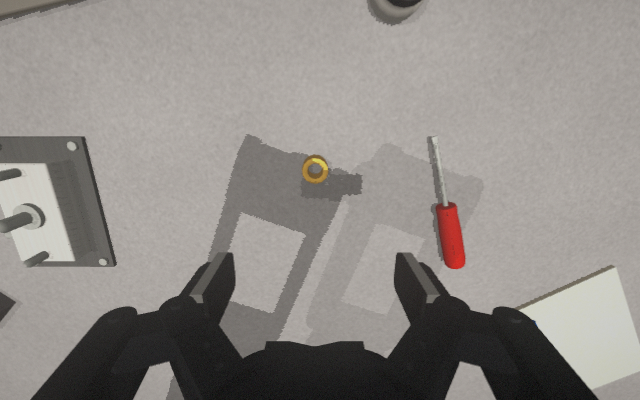

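The wrist view shows the sleeve at (315,169), clear of the screwdriver at (440,200). It measures (502.7,-286) with its top at 25.7, which is plausible, so I go down and grip it.

```bash
python3 -c "
from h import *
go(502.7,-286,5,-14.4)"
```

```text
shares [0.0375 0.0263 0.4846] minrows 3.502031672610512 tw 0.0019290097104612176
```

Call:
apply_moves:
  series: "0.0375 0.0263 0 0 -1;0 0 0.124 0 -1;0 0 0.12 0 -1;0 0 0.12 0 -1;0 0 0.12 0 -1"

```text
time: 1.82
tool_pos: [496.3, -293.6, 3.3]
tcp_rot: [180.0, 0.0, -14.4]
ft_force: [0.7, -0.2, -0.7]
finger_gap: 85.4
grip_force: 0.0
```

Call:
apply_moves:
  series: "0 0 0 0 1;0 0 0 0 1;0 0 0 0 1;0 0 0 0 1;0 0 0 0 1"
  squeeze: 40

```text
time: 2.23
tool_pos: [498.7, -295.3, 8.3]
tcp_rot: [179.9, -0.3, -14.4]
ft_force: [-0.2, 0.3, 0.0]
finger_gap: 25.4
grip_force: 0.0
```

Call:
apply_moves:
  series: "0 0 0 0 1;0 0 0 0 1;0 0 0 0 1;0 0 0 0 1;0 0 0 0 1"

```text
time: 2.65
tool_pos: [496.6, -293.7, 5.1]
tcp_rot: [180.0, -0.0, -14.4]
ft_force: [-0.9, -0.5, 0.5]
finger_gap: 0.1
grip_force: 0.0
```

The grip closed on nothing. The arm was still swinging when I computed that shift. I'll look before moving.

```bash
python3 - <<'E'
from h import *
s=sense();print(s['tool_pos'],s['qd'].round(2))
f,W,n,E=cloud('wrist'); cv2.imwrite('pics/w2.png',f)
P=W.reshape(-1,3); m=(np.hypot(P[:,0]-501,P[:,1]+284)<60)&(P[:,2]>18)&(P[:,2]<36); Q=P[m]
print(len(Q),Q.mean(0),cv2.minEnclosingCircle(Q[:,:2].astype(np.float32)))
E
```

```text
[ 496.62910543 -293.74734515    5.08643233] [-0.03  0.26 -0.07  0.09  0.1  -0.01]
1019 [ 507.18977023 -285.9041895    25.01831961] ((502.7219543457031, -286.13677978515625), 14.890464782714844)
```

View pics/w2.png

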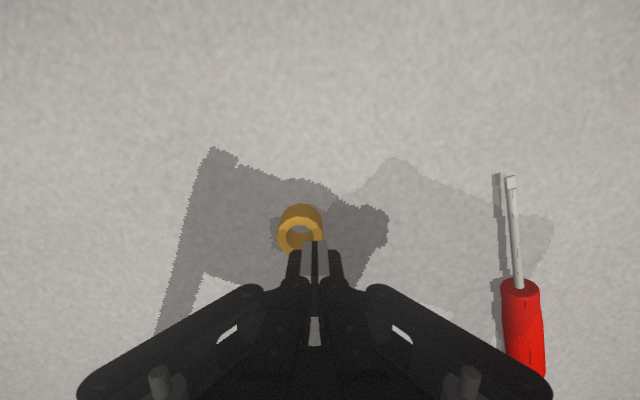

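The sleeve stands upright at (300,228) in the picture. The shut fingertips at (320,245) overlap its lower-right edge. I'll check with depth where the fingers really are.

```bash
python3 - <<'E'
from h import *
t=T()
f,W,n,E=cloud('wrist')
L=np.linalg.inv(t); V=W@L[:3,:3].T+L[:3,3]
np.set_printoptions(linewidth=200,suppress=True)
for v in range(225,300,8): print(v,[tuple(int(round(q)) if q==q else -999 for q in (V[v,u,0],V[v,u,1],W[v,u,2])) for u in range(280,350,8)])
E
```

```text
225 [(11, -21, 24), (12, -16, 27), (1, -13, 1), (1, -7, 0), (12, -1, 27), (10, 4, 22), (1, 10, 0), (1, 16, 0), (1, 21, 1)]
233 [(6, -21, 26), (3, -17, 17), (-4, -13, 3), (-5, -7, 2), (0, -1, 13), (7, 4, 26), (-6, 10, 0), (-5, 16, 1), (-5, 22, 1)]
241 [(1, -21, 26), (0, -17, 23), (-4, -12, 16), (11, -5, 46), (11, -1, 45), (12, 3, 47), (-12, 10, 0), (-12, 16, 0), (-12, 22, 0)]
249 [(-18, -25, 1), (-4, -17, 26), (-5, -11, 25), (12, -5, 56), (11, -1, 55), (11, 3, 55), (-18, 10, 0), (-19, 16, 0), (-18, 22, 0)]
257 [(-25, -25, 0), (-25, -19, 0), (7, -9, 56), (11, -5, 64), (11, -1, 63), (11, 3, 63), (7, 7, 56), (8, 11, 57), (-25, 22, 1)]
265 [(-32, -26, 0), (7, -13, 63), (7, -9, 64), (11, -5, 70), (12, -1, 71), (11, 3, 71), (11, 7, 71), (7, 11, 64), (-32, 23, 0)]
273 [(-38, -26, 1), (8, -12, 72), (7, -8, 72), (11, -4, 78), (11, -1, 77), (11, 3, 77), (11, 6, 78), (7, 10, 72), (-39, 23, 0)]
281 [(-46, -26, 0), (12, -11, 84), (14, -7, 88), (13, -4, 85), (9, -1, 80), (12, 3, 85), (13, 6, 86), (14, 9, 87), (12, 13, 85)]
289 [(12, -14, 90), (12, -10, 90), (12, -7, 89), (-999, -999, -999), (4, -1, 79), (11, 2, 89), (13, 6, 91), (12, 9, 90), (12, 12, 90)]
297 [(12, -13, 95), (13, -10, 96), (12, -7, 94), (12, -4, 95), (0, -1, 79), (8, 2, 90), (12, 5, 95), (12, 8, 95), (12, 11, 95)]
```

```bash
python3 - <<'E'
from h import *
np.set_printoptions(linewidth=200,suppress=True)
W=np.load('w1.npy'); M=np.eye(4); M[:3,:3]=R.from_euler('xyz',[-180,.03,-14.4],degrees=True).as_matrix(); M[:3,3]=[488.53,-281.49,149.91]
L=np.linalg.inv(M); V=W@L[:3,:3].T+L[:3,3]
for v in range(245,305,8): print(v,[tuple(int(round(q)) if q==q else -999 for q in V[v,u]) for u in range(190,245,8)])
f,W,n,E=cloud('wrist'); cv2.imwrite('pics/w2c.png',cv2.resize(f[190:310,240:400],None,fx=5,fy=5,interpolation=cv2.INTER_CUBIC)); print(sense()['tool_pos'])
E
```

```text
245 [(-91, -163, 150), (-91, -153, 150), (-91, -142, 150), (-91, -132, 150), (-90, -121, 149), (-90, -111, 149), (-91, -100, 150)]
253 [(-103, -165, 150), (-102, -154, 149), (-103, -144, 151), (-103, -133, 150), (11, -47, -54), (11, -42, -54), (-102, -101, 149)]
261 [(-115, -167, 150), (-114, -156, 149), (-115, -146, 151), (11, -48, -62), (11, -44, -62), (8, -42, -56), (-115, -102, 150)]
269 [(-126, -168, 149), (7, -56, -63), (12, -49, -70), (11, -45, -69), (10, -42, -67), (3, -42, -57), (-999, -999, -999)]
277 [(-140, -171, 150), (7, -53, -70), (11, -47, -75), (11, -43, -75), (6, -43, -68), (0, -42, -58), (-139, -104, 149)]
285 [(7, -54, -75), (11, -48, -81), (11, -45, -81), (9, -43, -78), (3, -42, -70), (-4, -42, -59), (-153, -106, 151)]
293 [(12, -49, -87), (11, -46, -87), (12, -42, -88), (5, -43, -78), (0, -42, -71), (-8, -42, -61), (-166, -107, 151)]
301 [(13, -46, -93), (8, -46, -88), (8, -43, -88), (2, -43, -80), (-5, -43, -71), (-179, -119, 150), (-179, -108, 150)]
[ 496.55426746 -293.67985671    4.90580858]
```

View pics/w2c.png

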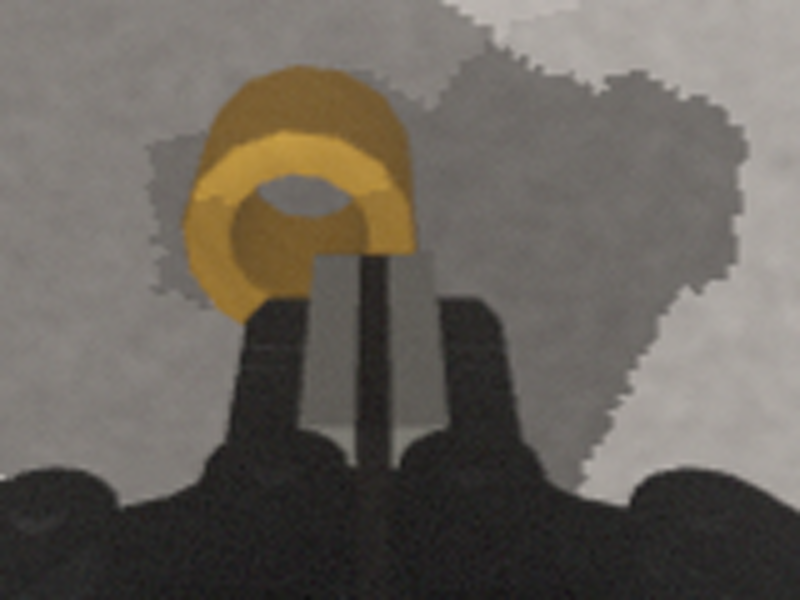

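The crop shows the pad ends at crop (373,253), above the sleeve. By depth the shut fingertips lie about 40 mm behind the reported TCP: about -40 shut and -53 open, consistent across both pictures. The bench reads z=0 and the sleeve has not moved, so the reported TCP sits about 40 mm beyond the real tips. I'll work to the real tips, descending slowly and watching the force. The sleeve is about (+4,-8.5) mm away in tool axes.

Call:
apply_moves:
  series: "0.013 -0.028 0 0 -1;0 0 0 0 -1;0 0 0 0 -1;0 0 0 0 -1;0 0 0 0 -1"

```text
time: 3.22
tool_pos: [502.5, -286.5, 5.0]
tcp_rot: [180.0, 0.0, -14.4]
ft_force: [-0.3, -0.0, 0.4]
finger_gap: 60.7
grip_force: 0.0
```

Call:
apply_moves:
  series: "0 0 0.03 0 -1;0 0 0.03 0 -1;0 0 0.03 0 -1;0 0 0.02 0 -1;0 0 0.015 0 -1"

```text
time: 3.63
tool_pos: [501.4, -285.9, -34.4]
tcp_rot: [-180.0, 0.1, -14.4]
ft_force: [-0.6, 0.6, -0.0]
finger_gap: 85.2
grip_force: 0.0
```

Call:
apply_moves:
  series: "0 0 0 0 0;0 0 0 0 0.4;0 0 0 0 1;0 0 0 0 1;0 0 0 0 1"

```text
time: 4.05
tool_pos: [503.1, -287.0, -31.7]
tcp_rot: [180.0, -0.1, -14.4]
ft_force: [0.5, 0.2, 1.2]
finger_gap: 29.4
grip_force: 39.4
```

Call:
apply_moves:
  series: "0 0 0 0 1;0 0 0 0 1;0 0 0 0 1;0 0 0 0 1;0 0 0 0 1"

```text
time: 4.47
tool_pos: [503.1, -287.0, -31.7]
tcp_rot: [180.0, -0.1, -14.4]
ft_force: [0.4, 0.9, 6.5]
finger_gap: 28.9
grip_force: 39.8
```

The sleeve is gripped with a gap of about 29. I lift it and carry it to a point short of the housing for a closer look.

Call:
apply_moves:
  series: "0 0 -0.06 0 1;0 0 -0.09 0 1;0 0 -0.09 0 1;0 0 -0.07 0 1;-0.02 -0.06 0 0 1"

```text
time: 4.88
tool_pos: [504.3, -272.0, 66.4]
tcp_rot: [179.8, -0.5, -14.5]
ft_force: [2.2, -0.3, 0.4]
finger_gap: 29.0
grip_force: 39.8
```

Call:
apply_moves:
  series: "-0.034 -0.1 0 0 1;-0.034 -0.1 0 0 1;-0.034 -0.1 0 0 1;-0.034 -0.1 0 0 1;-0.034 -0.1 0 0 1"

```text
time: 5.3
tool_pos: [488.3, -108.2, 60.1]
tcp_rot: [-180.0, 0.0, -14.4]
ft_force: [0.1, -0.1, -0.8]
finger_gap: 28.7
grip_force: 39.7
```

Call:
apply_moves:
  series: "-0.034 -0.1 0 0 1;-0.034 -0.1 0 0 1;-0.034 -0.1 0 0 1;-0.034 -0.08 0 0 1;-0.01 -0.03 0 0 1"

```text
time: 5.72
tool_pos: [476.0, 23.4, 60.1]
tcp_rot: [-179.9, 0.1, -14.3]
ft_force: [-0.7, 0.6, -0.9]
finger_gap: 28.5
grip_force: 39.8
```

Call:
apply_moves:
  series: "0 0 0 0 1;0 0 0 0 1;0 0 0 0 1;0 0 0 0 1;0 0 0 0 1"

```text
time: 6.13
tool_pos: [477.3, 19.2, 60.4]
tcp_rot: [180.0, 0.0, -14.5]
ft_force: [0.3, -0.2, -1.4]
finger_gap: 28.9
grip_force: 39.8
```

```bash
python3 - <<'E'
from h import *
s=sense();print(s['tool_pos'],s['tcp_rot'],s['qd'].round(2),s['finger_gap'])
t=T();f,W,n,E=cloud('wrist'); cv2.imwrite('pics/w3.png',f); np.save('w3.npy',W);np.save('w3E.npy',E);np.save('w3n.npy',n)
P=W.reshape(-1,3)
def near(c,r,z0,z1):
    Q=P[(np.hypot(P[:,0]-c[0],P[:,1]-c[1])<r)&(P[:,2]>z0)&(P[:,2]<z1)]; 
    return Q
c=np.array([534,38.5]);u=np.array([.9686,-.2487])
for nm,p,z in (('shaft',c,66),('a',c-50*u,55),('b',c+50*u,55)):
    Q=near(p,12,z,80); 
    if len(Q)>3: print(nm,len(Q),np.median(Q,0),Q.max(0),Q.min(0),cv2.minEnclosingCircle(Q[:,:2].astype(np.float32)))
Q=near(c,90,33,37.5); print(len(Q),cv2.minAreaRect(Q[:,:2].astype(np.float32)))
L=np.linalg.inv(t);V=P@L[:3,:3].T+L[:3,3]; g=V[(abs(V[:,0])<25)&(abs(V[:,1])<25)&(V[:,2]>-75)&(V[:,2]<-20)]; print('held',len(g),g.min(0),g.max(0),np.percentile(g,[2,50,98],axis=0))
E
```

```text
[477.32614343  19.24084157  60.44213567] [ 1.79987808e+02  3.06223909e-03 -1.44843547e+01] [ 0.32 -0.1   0.08  0.14  0.11  0.17] 28.919233465347748
shaft 316 [535.72069376  36.76405733  69.49867425] [541.45708838  45.05798818  73.78118134] [527.91657911  31.52991885  66.15072752] ((534.6585083007812, 38.30734634399414), 7.002964019775391)
a 112 [488.30395186  49.41882849  57.40222216] [491.46303663  55.42742779  61.04760487] [481.99033917  46.1445434   55.0026359 ] ((486.7112731933594, 50.62781524658203), 4.887651443481445)
b 178 [582.15768363  24.96221158  57.61273463] [587.81032354  30.54776871  61.23915195] [578.31336226  20.93191863  55.13847247] ((583.0189819335938, 25.68462371826172), 4.951382160186768)
12948 ((534.9032592773438, 38.39560317993164), (66.01527404785156, 119.70037841796875), 75.47482299804688)
held 5252 [-14.94310017 -24.9699289  -74.98914392] [ 14.58386708  24.98631791 -31.72078972] [[-1.18123004e+01 -2.29629909e+01 -7.45925324e+01]
 [ 7.33577893e+00  5.56981310e-02 -5.72923300e+01]
 [ 1.39300865e+01  2.28989509e+01 -3.53702385e+01]]
```

View pics/w3.png

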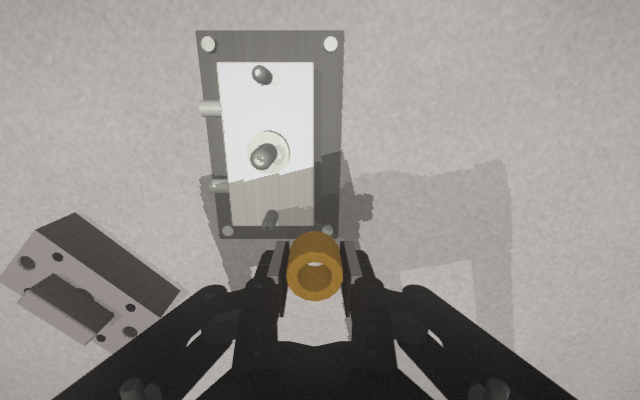

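The wrist view shows the sleeve held upright at (315,270), the shaft tip at (262,155) and the dowels at (262,75) and (270,218). The housing centre is (534.8,38.3) by face, shaft and dowels alike, with yaw -14.5. The sleeve's lower end is 31.7 mm behind the TCP.

Call:
apply_moves:
  series: "0.043 -0.028 0 0 1;0.043 -0.028 0 0 1;0.043 -0.028 0 0 1;0.042 -0.026 0 0 1;0 0 0 0 1"

```text
time: 6.6
tool_pos: [537.3, 39.4, 60.8]
tcp_rot: [-180.0, -0.1, -14.4]
ft_force: [0.5, -0.2, -0.3]
finger_gap: 28.6
grip_force: 39.8
```

Call:
apply_moves:
  series: "0 0 0 0 1;0 0 0 0 1;0 0 0 0 1;0 0 0 0 1;0 0 0 0 1"

```text
time: 7.02
tool_pos: [534.7, 39.4, 60.5]
tcp_rot: [180.0, 0.0, -14.4]
ft_force: [-0.3, -0.1, -0.5]
finger_gap: 29.0
grip_force: 39.8
```

Call:
apply_moves:
  series: "0.001 0.0035 0.03 0 1;0 0 0.035 0 1;0 0 0.035 0 1;0 0 0.03 0 1;0 0 0.02 0 1"

```text
time: 7.43
tool_pos: [533.9, 38.5, 13.2]
tcp_rot: [180.0, 0.1, -14.4]
ft_force: [0.3, -0.5, -0.9]
finger_gap: 28.8
grip_force: 39.8
```

Call:
apply_moves:
  series: "0 0 0.01 0 1;0 0 0.007 0 1;0 0 0 0 1;0 0 0 0 1;0 0 0 0 1"

```text
time: 7.85
tool_pos: [535.6, 38.5, 10.9]
tcp_rot: [-180.0, -0.0, -14.4]
ft_force: [-0.3, -0.1, -1.0]
finger_gap: 28.8
grip_force: 39.8
```

Call:
apply_moves:
  series: "0 0 0.004 0 1;0 0 0 0 1;0 0 0 0 1;0 0 0 0 0.2;0 0 0 0 0.1"

```text
time: 8.27
tool_pos: [535.3, 38.5, 9.4]
tcp_rot: [-180.0, -0.0, -14.4]
ft_force: [-1.3, 0.4, 0.5]
finger_gap: 38.6
grip_force: 0.0
```

Call:
apply_moves:
  series: "0 0 0 0 -0.3;0 0 0 0 -0.6;0 0 0 0 -0.6;0 0 0 0 -0.6;0 0 0 0 -0.6"

```text
time: 8.68
tool_pos: [535.1, 38.5, 9.2]
tcp_rot: [-180.0, -0.0, -14.4]
ft_force: [0.0, -0.4, 0.8]
finger_gap: 68.3
grip_force: 0.0
```

Call:
apply_moves:
  series: "0 0 -0.06 0 -0.6;0 0 -0.1 0 -1;0 0 -0.1 0 -1;0 0 -0.1 0 -1;0 0 -0.06 0 -1"

```text
time: 9.1
tool_pos: [536.6, 38.4, 139.0]
tcp_rot: [-179.9, -0.2, -14.4]
ft_force: [0.9, -0.0, 0.2]
finger_gap: 85.5
grip_force: 0.0
```

```bash
python3 - <<'E'
from h import *
s=sense();print(s['tool_pos'],s['tcp_rot'])
f,W,n,E=cloud('top'); 
P=W[185:255,280:335].reshape(-1,3); d=np.hypot(P[:,0]-534.8,P[:,1]-38.3); Q=P[(d<25)&(P[:,2]>50)]; print(len(Q),np.nanmedian(Q,0), np.sort(Q[:,2])[::5])
C=W[222:272,225:272].reshape(-1,3);C=C[(C[:,2]>32)&(C[:,2]<46)];print(cv2.minAreaRect(C[:,:2].astype(np.float32)))
go(453.5-20,233,130,30.2)
E
```

```text
[536.56376363  38.43149297 138.97435114] [-179.9478922    -0.2234308   -14.39107665]
51 [527.43069717  37.46098621  66.08693548] [50.05082032 56.50328696 62.50604379 63.6491237  65.31879203 66.08693548
 66.7456247  67.89505848 68.71879945 70.95191033 76.12995501]
((453.1965026855469, 233.00286865234375), (119.92729949951172, 66.03071594238281), 30.311180114746094)
shares [-0.5005 -0.5413  0.0378] minrows 5.3104226334582405 tw -0.3891373871065456
```

The sleeve is on the seat, with its top at about 66. Next is the cover.

Call:
apply_moves:
  series: "-0.083 -0.09 0 0 -1;-0.083 -0.09 0 0 -1;-0.083 -0.09 0 0 -1;-0.083 -0.09 0 0 -1;-0.083 -0.09 0 -0.05 -1"

```text
time: 9.57
tool_pos: [447.0, 201.3, 135.0]
tcp_rot: [-180.0, -0.0, -8.8]
ft_force: [1.0, 0.2, -0.3]
finger_gap: 85.8
grip_force: 0.0
```

Call:
apply_moves:
  series: "-0.05 -0.05 0 -0.06 -1;0 0 0 -0.06 -1;0 0 0 -0.06 -1;0 0 0 -0.06 -1;0 0 0 -0.06 -1"

```text
time: 9.98
tool_pos: [435.2, 217.5, 134.9]
tcp_rot: [180.0, 0.0, 26.1]
ft_force: [-1.1, 0.2, -0.2]
finger_gap: 85.3
grip_force: 0.0
```

Call:
apply_moves:
  series: "0 0 0 -0.04 -1;0 0 0 0 -1;0 0 0 0 -1;0 0 0 0 -1;0 0 0 0 -1"

```text
time: 10.4
tool_pos: [435.5, 217.2, 135.1]
tcp_rot: [-180.0, 0.0, 30.2]
ft_force: [-0.4, 0.2, -0.5]
finger_gap: 85.3
grip_force: 0.0
```

```bash
python3 - <<'E'
from h import *
s=sense();print(s['tool_pos'],s['tcp_rot'],s['qd'].round(2))
f,W,n,E=cloud('wrist'); cv2.imwrite('pics/w4.png',f)
P=W.reshape(-1,3)
d=np.hypot(P[:,0]-453,P[:,1]-233)
for z0,z1 in ((36,42),(60,66)):
    Q=P[(d<75)&(P[:,2]>z0)&(P[:,2]<z1)]; print(len(Q),Q.mean(0),cv2.minAreaRect(Q[:,:2].astype(np.float32)))
d=np.hypot(P[:,0]-534.8,P[:,1]-38.3);Q=P[(d<22)&(P[:,2]>63.5)&(P[:,2]<70)]; print('sl',len(Q))
if len(Q)>5: print(cv2.minEnclosingCircle(Q[:,:2].astype(np.float32)),np.median(Q,0))
E
```

```text
[435.47682991 217.20553628 135.10096076] [-1.79998841e+02  6.22380789e-03  3.01739859e+01] [-0.1  -0.02 -0.09 -0.01  0.11 -0.53]
6263 [459.29774379 235.83664649  39.4730668 ] ((454.6636657714844, 233.23681640625), (118.82496643066406, 66.317626953125), 30.14702033996582)
1220 [455.76227825 233.99493694  63.3146947 ] ((454.35455322265625, 233.14454650878906), (60.11248016357422, 18.03847885131836), 30.188419342041016)
sl 709
((534.139404296875, 38.32918167114258), 15.862096786499023) [534.12726118  42.30075057  67.32319937]
```

View pics/w4.png

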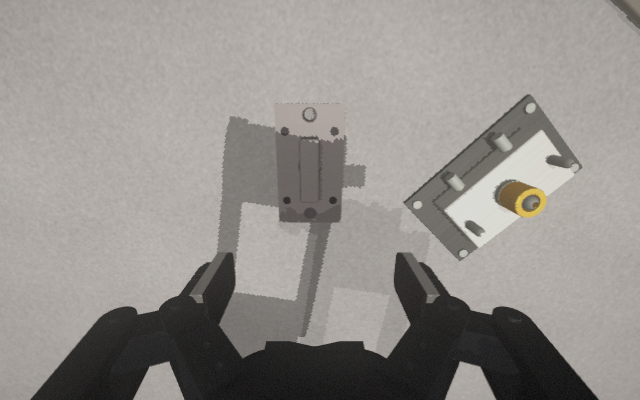

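The view shows the sleeve seated round the shaft at (522,200) and the cover's rib at (309,170). The cover measures (454.2,233.1) with yaw 30.2. I grip the rib.

Call:
apply_moves:
  series: "0.04 -0.007 0 0 -1;0.0405 -0.0075 0 0 -1;0 0 0.1 0 -1;0 0 0.1 0 -1;0 0 0.1 0 -1"

```text
time: 10.87
tool_pos: [455.0, 233.6, 44.8]
tcp_rot: [180.0, -0.1, 30.2]
ft_force: [-0.6, -0.0, -0.4]
finger_gap: 85.4
grip_force: 0.0
```

Call:
apply_moves:
  series: "0 0 0.08 0 -1;0 0 0.04 0 -1;0 0 0.02 0 -1;0 0 0 0 -1;0 0 0 0 -1"

```text
time: 11.28
tool_pos: [455.1, 233.5, 4.4]
tcp_rot: [180.0, -0.1, 30.3]
ft_force: [-0.2, -0.2, -0.7]
finger_gap: 85.4
grip_force: 0.0
```

Call:
apply_moves:
  series: "0 0 0 0 0;0 0 0 0 0.4;0 0 0 0 0.7;0 0 0 0 1;0 0 0 0 1"
  squeeze: 80

```text
time: 11.7
tool_pos: [454.5, 233.4, 3.7]
tcp_rot: [180.0, -0.1, 30.3]
ft_force: [0.3, -0.2, -0.1]
finger_gap: 25.3
grip_force: 0.0
```

Call:
apply_moves:
  series: "0 0 0 0 1;0 0 0 0 1;0 0 0 0 1;0 0 0 0 1;0 0 0 0 1"

```text
time: 12.12
tool_pos: [454.4, 233.4, 3.7]
tcp_rot: [-180.0, -0.0, 30.3]
ft_force: [-2.5, -0.4, 5.2]
finger_gap: 16.9
grip_force: 78.6
```

Call:
apply_moves:
  series: "0 0 -0.04 0 1;0 0 -0.08 0 1;0 0 -0.1 0 1;0 0 -0.08 0 1;0 0 -0.05 0 1"

```text
time: 12.53
tool_pos: [455.1, 233.5, 111.5]
tcp_rot: [180.0, -0.2, 30.3]
ft_force: [0.3, -0.4, -2.2]
finger_gap: 16.4
grip_force: 78.7
```

Call:
apply_moves:
  series: "0 0 0 0.03 1;0 0 0 0.05 1;0 0 0 0.055 1;0 0 0 0.055 1;0 0 0 0.055 1"

```text
time: 12.95
tool_pos: [453.7, 232.9, 108.3]
tcp_rot: [180.0, 0.0, 1.9]
ft_force: [-0.1, 0.6, -2.5]
finger_gap: 16.3
grip_force: 78.7
```

Call:
apply_moves:
  series: "0 0 0 0.055 1;0 0 0 0.05 1;0 0 0 0.0405 1;0 0 0 0 1;0 0 0 0 1"

```text
time: 13.37
tool_pos: [453.9, 233.0, 108.2]
tcp_rot: [180.0, 0.0, -14.3]
ft_force: [0.3, 0.6, -1.8]
finger_gap: 16.4
grip_force: 78.7
```

```bash
python3 - <<'E'
from h import *
s=sense();print(s['tool_pos'],s['tcp_rot'],s['finger_gap'],s['ft_force'])
t=T(); f,W,n,E=cloud('wrist'); cv2.imwrite('pics/w5.png',f)
L=np.linalg.inv(t);P=W.reshape(-1,3);V=P@L[:3,:3].T+L[:3,3]
Q=V[(abs(V[:,0])<80)&(abs(V[:,1])<50)&(abs(V[:,2]+36)<5)&(V[:,0]>-20)]; print('top',len(Q),Q.min(0),Q.max(0),np.median(Q,0))
r=cv2.minAreaRect(Q[:,:2].astype(np.float32));print(r)
A=np.c_[Q[:,:2],np.ones(len(Q))];print('plane',np.linalg.lstsq(A,Q[:,2],rcond=None)[0])
go(534.8,38.3,s['tool_pos'][2],-14.45)
E
```

```text
[453.86568644 233.017406   108.18902835] [ 1.79977618e+02  2.55799297e-02 -1.42994544e+01] 16.404154317427555 [ 0.26215825  0.5832672  -1.84878226]
top 10906 [-19.36176255 -32.99836783 -40.99129599] [ 60.70136376  33.5982764  -31.02897848] [ 35.99162159   0.07012003 -35.78912423]
((20.729286193847656, 0.2713279724121094), (79.84717559814453, 66.37411499023438), 0.29470768570899963)
plane [ 3.52450427e-03  3.24994357e-03 -3.58923663e+01]
shares [4.214e-01 5.626e-01 1.000e-04] minrows 5.05690102694329 tw 0.0014805294803524418
```

View pics/w5.png

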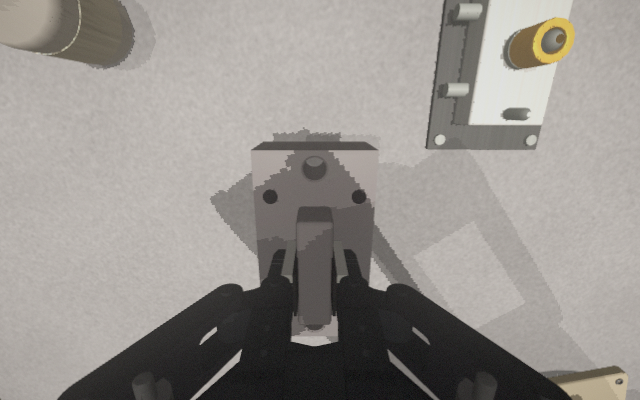

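The view shows the cover held level with its front hole at (315,167) and the sleeve seated at (550,42). In the tool the cover sits within 0.3 mm of centre and 0.3°, with its underside about 3.5 mm below the TCP. I carry it over the housing.

Call:
apply_moves:
  series: "0.04 0.05 0 0.001 1;0.07 0.0935 0 0 1;0.07 0.0935 0 0 1;0.07 0.0935 0 0 1;0.07 0.0935 0 0 1"

```text
time: 13.83
tool_pos: [515.4, 84.6, 108.4]
tcp_rot: [-180.0, -0.0, -14.4]
ft_force: [1.1, 0.7, -3.1]
finger_gap: 16.3
grip_force: 78.8
```

Call:
apply_moves:
  series: "0.06 0.08 0 0 1;0.03 0.043 0 0 1;0.0105 0.0145 0 0 1;0 0 0 0 1;0 0 0 0 1"

```text
time: 14.25
tool_pos: [533.6, 38.9, 108.0]
tcp_rot: [-180.0, 0.0, -14.5]
ft_force: [-0.2, -0.2, -2.2]
finger_gap: 16.3
grip_force: 78.8
```

Call:
apply_moves:
  series: "0 0 0.01 0 1;0 0 0.02 0 1;0 0 0.01 0 1;0 0 0 0 1;0 0 0 0 1"

```text
time: 14.67
tool_pos: [533.3, 39.0, 95.6]
tcp_rot: [180.0, 0.1, -14.5]
ft_force: [-1.1, 0.5, -3.9]
finger_gap: 16.5
grip_force: 78.8
```

```bash
python3 - <<'E'
from h import *
s=sense();print(s['tool_pos'],s['tcp_rot'],s['qd'].round(2),s['ft_force']); go(534.8,38.3,s['tool_pos'][2],-14.45)
E
```

```text
[533.31862643  39.00571714  95.5534588 ] [ 1.79986698e+02  6.69371698e-02 -1.45091041e+01] [-0.19 -0.35 -0.69  0.06  0.09  0.07] [-1.05448089  0.45987864 -3.88213152]
shares [ 0.0054  0.001  -0.    ] minrows 0.03934976576122611 tw -0.0005157807276691534
```

Call:
apply_moves:
  series: "0.0045 0.0005 0.015 0 1;0 0 0.025 0 1;0 0 0.025 0 1;0 0 0.02 0 1;0 0 0.01 0 1"

```text
time: 15.08
tool_pos: [534.2, 37.9, 65.9]
tcp_rot: [180.0, 0.1, -14.6]
ft_force: [0.2, 0.5, -3.2]
finger_gap: 16.5
grip_force: 78.8
```

Call:
apply_moves:
  series: "0 0 0.008 0 1;0 0 0.01 0 1;0 0 0.01 0 1;0 0 0.01 0 1;0 0 0 0 1"

```text
time: 15.5
tool_pos: [534.8, 38.0, 55.7]
tcp_rot: [180.0, 0.0, -14.6]
ft_force: [-0.0, 0.5, -3.2]
finger_gap: 16.1
grip_force: 78.8
```

The dowels are entering without force. I continue down.

Call:
apply_moves:
  series: "0 0.001 0.01 0.001 1;0 0 0.01 0 1;0 0 0.01 0 1;0 0 0.007 0 1;0 0 0 0 1"

```text
time: 15.92
tool_pos: [534.7, 37.6, 44.5]
tcp_rot: [180.0, 0.0, -14.7]
ft_force: [-0.6, -0.5, -2.3]
finger_gap: 16.4
grip_force: 78.9
```

Call:
apply_moves:
  series: "0 0 0.004 0 1;0 0 0.004 0 1;0 0 0.004 0 1;0 0 0 0 1;0 0 0 0 1"

```text
time: 16.33
tool_pos: [535.3, 37.7, 42.5]
tcp_rot: [-180.0, -0.0, -14.7]
ft_force: [-3.0, -0.0, 4.9]
finger_gap: 16.6
grip_force: 79.9
```

Call:
apply_moves:
  series: "0 0 0.004 0 1;0 0 0.004 0 1;0 0 0.003 0 1;0 0 0 0 1;0 0 0 0 1"

```text
time: 16.75
tool_pos: [535.4, 37.7, 39.6]
tcp_rot: [-180.0, -0.0, -14.7]
ft_force: [-6.2, 1.8, 9.5]
finger_gap: 16.6
grip_force: 80.6
```

Call:
apply_moves:
  series: "0 0 0.003 0 1;0 0 0.003 0 1;0 0 0 0 1;0 0 0 0 1;0 0 0 0 1"

```text
time: 17.17
tool_pos: [535.4, 37.8, 38.7]
tcp_rot: [-180.0, -0.0, -14.7]
ft_force: [-11.9, 2.0, 18.5]
finger_gap: 16.6
grip_force: 81.8
```

Call:
apply_moves:
  series: "-0.003 0 0.002 0 1;0 0 0 0 1;0 0 0 0 1;0 0 0 0 1;0 0 0 0 1"

```text
time: 17.58
tool_pos: [535.4, 37.9, 38.6]
tcp_rot: [-180.0, -0.1, -14.7]
ft_force: [-9.7, 0.9, 18.5]
finger_gap: 16.2
grip_force: 81.9
```

```bash
python3 - <<'E'
from h import *
s=sense();print(s['tool_pos'],s['tcp_rot'],s['ft_force'])
for nm in ('wrist','top'):
    f,W,n,E=cloud(nm); P=W.reshape(-1,3)
    d=np.hypot(P[:,0]-534.8,P[:,1]-38.3); Q=P[(d<68)&(abs(P[:,2]-74)<5)]
    A=np.c_[Q[:,:2]-[534.8,38.3],np.ones(len(Q))];print(nm,len(Q),np.median(Q,0),np.linalg.lstsq(A,Q[:,2],rcond=None)[0],cv2.minAreaRect(Q[:,:2].astype(np.float32)))
    B=P[(d<150)&(d>90)&(abs(P[:,2])<4)]; B2=P[(d<110)&(abs(P[:,2]-6)<2)];print('bench',np.median(B[:,2]),'plate',np.median(B2[:,2]))
cv2.imwrite('pics/w6.png',cloud('wrist')[0])
E
```

```text
[535.39399378  37.89231056  38.6467039 ] [-1.79982920e+02 -1.22457063e-01 -1.46624425e+01] [-9.6759328   0.92923642 18.51752104]
wrist 11518 [568.44276179  30.72806242  74.47129724] [ 1.44010774e-03 -2.55412623e-04  7.44016693e+01] ((535.0256958007812, 37.64967727661133), (66.35286712646484, 121.50767517089844), 75.33177947998047)
bench 0.4638136284274026 plate 6.443313287492288
top 277 [497.27201709  43.44212718  74.04951812] [-3.49324992e-03  7.10298889e-03  7.38943711e+01] ((503.363525390625, 46.14713668823242), (66.21965789794922, 55.92060089111328), 76.76802062988281)
bench 0.2751418326974999 plate 5.999182033900752
```

View pics/w6.png

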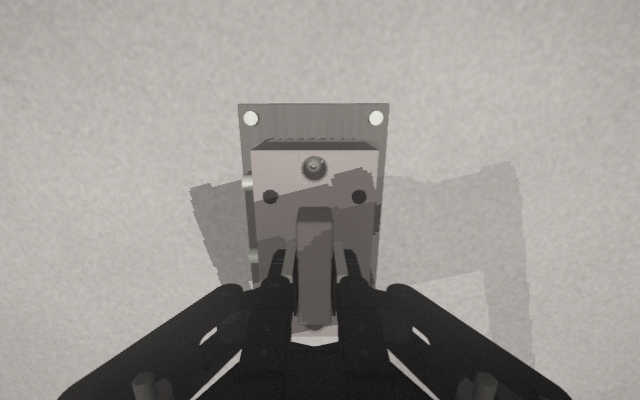

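The dowel sits centred in its hole at (315,167). The cover's top is at 74.0 mm, which is flush. It is level, centred within about 1 mm, and pressed with about 18 N.

```bash
python3 -c "
from bench import hand_in
print(hand_in())"
```

```text
the job is handed in; nothing more can be done
None
```

I handed the job in with the sleeve on its seat and the upper housing measured flush, level and centred on its dowels; the gripper was still holding it shut with about 18 N, and no verdict came back.

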